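# Roll a bar blank into a leaf drill jig and close the leaf

### The arm

A 6-joint arm with a two-finger parallel gripper is mounted at the origin on a cart in front of the work surface, level with it; the furniture and walls round the work are solid. World frame = base frame: x ahead of the robot, y to its left, z up, the work surface at z = 0. Lengths are in m, angles in rad, forces in N, time in s.
With the tool pointing down it reaches from about 0.35 to 0.775 m from the base axis. Payload 5.5 kg.
Tool frame: the origin (TCP) lies at the very end of the fingers, on their centre line; the grasp point (between the pads) lies 19 mm behind it (env.grip_point_offset is the distance from the TCP to the grasp point, in m); z points along the fingers, y is the line along which they close (so a half turn about z gives the same grasp; the last joint's range is limited). The gripper opens to 85 mm and grips with 20 to 120 N. Pads are 22 mm wide; open, the fingers measure 114 mm over their backs; the gripper's body (76 mm by 85 mm) begins 54 mm behind the grasp point. The pads swing forward as they close: fully open they stand 13 mm farther back than shut.
Start: joints at [1.168, 0.313, 0.046, 1.304, 0, 1.431], TCP at [0.149, 0.555, 0.231] pointing down, gripper open.
Joint ranges: [-2.76, 2.76], [-0.86, 1.69], [-1.03, 1.26], [-2.2, 2.34], [-1.47, 1.5], [-3.14, 3.14]. Speed limits (rad/s): [2.57, 2.57, 3.14, 3.14, 3.14, 3.14].

### API

Orientations are given as a unit quaternion [w, x, y, z].
In Python, from workcell import sensors, imaging, workorder, env gives the robot as it stands.
- The arm moves only by the shell command python3 -m handwheel 'ROWS' [FORCE]. ROWS is JSON, a list of rows, each a list of 5 numbers: the shift along the tool's x, y, z in mm, then the turn about the tool's z in rad, then the opening, from 0 (shut) to 1 (fully open). A call has 1 to 8 rows; each row is the pose to reach, as a shift and turn from the pose commanded when the call began, along the tool's axes at that moment; what a row does not reach only later rows make up. A row lasts 1/10 s, in which the tool goes at most 50 mm and 8.59 degrees, less where a joint would pass 70% of its speed; a pose out of reach is approached as far as the arm can. A call with a gripper value outside its range is refused whole. The fingers move at their own pace and stop on an object; FORCE is the grip in N (left out, the last holds). Time passes only in rows, so rows that repeat a pose let the fingers close. It gives the time, the measured TCP pose, the force, the opening and the grip force at its end, in the units of the state.
- sensors.get_state(): the state, without advancing time (a new reading comes with each control period).
- imaging.read_camera(name): name is "side" or "top"; returns a dict with "color" (400x640x3 uint8, blue, green, red), "z_map" (400x640 float32, m along the optical axis (not along the pixel's ray), 0 where there is no reading), "fx", "fy", "cx", "cy" (pixels), "k1" (the pictures are not rectified: a ray, as slopes to the right and down, at radius r is drawn at 1 + k1 r^2 times it, then the intrinsics apply), "xyz" and "rotation" of the camera in the world. Camera axes: x right, y down, z forward; pixel columns grow to the right and rows downward; lengths in m; the calibration is good to about 2 mm. A picture is of the moment at which its call begins.
- workorder.hand_in(): hands the job in; it is judged then, once.
The state is a dict: "clock": time; "joint_pos": joint angles; "qvel": joint speeds; "tau": joint torques, N m; "tcp_pos": TCP position; "orientation": TCP orientation; "wrist_force": force on the tool from outside, world axes, zero at the start; "ft_torque": the same for the moment, N m; "finger_gap": finger opening in m; "grip_force": force on a finger pad.
Only numpy, scipy, OpenCV 4.12 (cv2) and the standard library are available. Lean on these libraries where they do the work, as an engineer would, in place of code of your own. Each camera call takes 0.05 s, during which the arm holds its last target. There are 200 camera calls.

### The job

Load the drill jig: roll the loose aluminium bar along the bench with the fingertips, up the jig's ramp and over its lip, so that it drops into the V-groove. Then push the bar's free end until its other end is right up against the end stop, and last swing the hinged leaf over and press it down flat onto the bar. Only push and press: do not lift the bar off the bench or the jig, do not bring the leaf down before the bar is home against the stop, and leave the white tin, the tape roll and the leather heel around the jig where they are.

Things in the scene. Friction and masses are not known exactly. Their poses are not given: they have to be found in the camera images.
- jig: Dark steel drill jig, fixed. Origin: on the bench under the V-groove's line, midway along the V-block (100 mm long, x -50..50). x runs along the groove to the end stop, z up; the bar comes from -y. Ramp: from the bench at y -72 up to 15 mm high at y -22; lip flat to y -18; then the 90-degree groove (bottom at y 0), whose far face rises to 37 mm at y 40. Jaw behind to y 66, low lugs to y 91.
- stop_face (a point): Face of the end stop's round button, 55 mm from the jig's origin along jig x, on the seated bar's axis, 25 mm above the bench. The stop is a 32 mm wide, 46 mm high upright behind it. The bar is home when the middle of its end face meets this point.
- bar: Loose smooth round aluminium bar, 40 mm diameter, 120 mm long, about 0.4 kg, on the jig's -y side. Origin: its middle, on the axis. Its x axis lies along the bar, roughly as the jig's x; y and z turn as it rolls. Axis height: 20 mm on the bench, 35 on the jig's lip, 25 seated. Home at the stop, the origin is at jig (-5, 0, 25) mm. Sliding it along the groove takes 2 to 3 N.
- leaf (a joint): Hinge of the leaf (a steel plate with a brass drill bushing), rad. 0: flat, its underside just on the top of the seated bar; grows as it opens, about 1.57 is upright, 1.75 its limit, leaning away from the groove. Starts open at 1.5 to 1.75. The hinge is stiff, so the leaf stays where it is left; closing takes about 2 N at the tab. Nothing latches.
- leaf_hinge (a point): Middle of the leaf's hinge pin, at jig (0, 52, 50) mm. The pin runs along the jig's x. The hinge ears beside it, at jig x +-34..45, reach 61 mm above the bench.
- leaf_tab (a point): Outer end of the leaf's thumb tab, 101 mm from the hinge pin, in the middle of the 10 mm thickness. The plate is 66 mm wide along jig x up to 78 mm from the pin, then the tab is 30 mm wide. Flat, the leaf's top is 55 mm above the bench; the brass bushing (24 mm wide, 52 mm from the pin) stands 4 mm higher. At angle a the tab is at jig y = 52 - 101 cos a, z = 50 + 101 sin a.
- wax_tin: White screw tin, 76 mm across, 52 mm high, to be left alone. Origin: centre of its underside.
- tape_roll: Roll of pale tape lying flat, 104 mm across, 25 mm high, to be left alone. Origin: centre of its underside.
- heel: Loose leather heel block, 62 x 66 x 24 mm, black on top, to be left alone. Origin: centre of its underside.

How it is judged:
On the way, in this order (a step that is already met when the one before it is completed fails the run):
1. the bar has been rolled along (turned at least 60 degrees about its axis) before it reaches the groove (angle between bar's own z axis and vertical above 1.05 rad and y of bar in the frame of jig below -0.022 m).
2. the bar lies in the groove with its end against the end stop, the leaf still up (y of bar in the frame of jig between -0.003 and 0.003 m and z of bar in the frame of jig between 0.0225 and 0.0275 m and angle between the x axis of bar and the x axis of jig, either way round below 0.04 rad and x of bar in the frame of jig above -0.008 m and value of joint leaf above 1 rad), for 0.2 s.
At the end, for the whole second after the job is handed in: The bar rests in the V-groove (axis within 3 mm sideways and 2.5 mm in height, within 0.04 rad of the groove's line), its end within 3 mm of the stop face, and the leaf is down on it (joint within 0.05 rad of 0), all at rest (y of bar in the frame of jig between -0.003 and 0.003 m and z of bar in the frame of jig between 0.0225 and 0.0275 m and angle between the x axis of bar and the x axis of jig, either way round below 0.04 rad and x of bar in the frame of jig above -0.008 m and value of joint leaf between -0.05 and 0.05 rad and linear speed of bar below 0.01 m/s and angular speed of bar below 0.1 rad/s); the robot touches nothing.
It fails at once if the bar is lifted (its middle more than 45 mm above the bench, or more than 27 mm before it has reached the ramp) (height (world z) of bar above 0.045 m or (height (world z) of bar above 0.027 m and y of bar in the frame of jig below -0.08 m)).
It fails at once if the leaf is brought down (below 0.8 rad) before the bar is home in the groove (value of joint leaf below 0.8 rad and not (x of bar in the frame of jig above -0.01 m and y of bar in the frame of jig between -0.006 and 0.006 m)).
It fails at once if the white tin is disturbed (moved more than 20 mm) (distance of wax_tin from where it was at the start of the episode above 0.02 m).
It fails at once if the tape roll is disturbed (moved more than 20 mm) (distance of tape_roll from where it was at the start of the episode above 0.02 m).
It fails at once if the leather heel is disturbed (moved more than 20 mm) (distance of heel from where it was at the start of the episode above 0.02 m).
It also fails if it takes over 72 s, if anything falls off the work surface, if the arm or the gripper's body presses on something with over 40 N, if the wrist force passes 120 N, or if a joint passes its speed limit or range.

## Working session

There is one attempt and no reset: what is moved stays moved. The work goes in short steps, Python scripts to look and compute and a shell command to move; the robot and the scene stay as the last step left them, time stands still between calls to the robot, and variables do not carry over. Pictures are saved under pics/ and viewed, at most 10 in all, crops included, and the job is handed in when it is done.

```bash
ls; mkdir -p pics
cat > h.py <<'E'
import numpy as np, cv2
from workcell import sensors, imaging, workorder, env
def snap(n):
    c=imaging.read_camera(n); return c
def pts(c,uv):
    """undistorted ray slopes for pixels"""
    uv=np.atleast_2d(uv).astype(float)
    K=np.array([[c['fx'],0,c['cx']],[0,c['fy'],c['cy']],[0,0,1.]])
    d=np.array([c['k1'],0,0,0,0.])
    return cv2.undistortPointsIter(uv[:,None],K,d,None,None,(3,50,1e-10))[:,0]
def ray(c,uv):
    s=pts(c,uv); return np.c_[s,np.ones(len(s))]@np.array(c['rotation']).reshape(3,3).T
def plane(c,uv,z):
    r=ray(c,uv); o=np.array(c['xyz']); return o+r*((z-o[2])/r[:,2])[:,None]
def depth(c,uv):
    uv=np.atleast_2d(uv); z=c['z_map'][uv[:,1].astype(int),uv[:,0].astype(int)]
    return np.array(c['xyz'])+ray(c,uv)*z[:,None]
def project(c,P):
    R=np.array(c['rotation']).reshape(3,3); q=(np.atleast_2d(P)-c['xyz'])@R
    s=q[:,:2]/q[:,2:]; r2=(s**2).sum(1,keepdims=True); s=s*(1+c['k1']*r2)
    return s*[c['fx'],c['fy']]+[c['cx'],c['cy']]
def cloud(c):
    v,u=np.mgrid[0:400,0:640]; uv=np.c_[u.ravel(),v.ravel()]
    return depth(c,uv).reshape(400,640,3)
E
python3 - <<'E'
from h import *
for n in('top','side'):
    c=snap(n); cv2.imwrite(f'pics/{n}0.png',c['color']); print(n,c['xyz'],np.round(c['rotation'],3),c['fx'],c['k1'])
s=sensors.get_state();print(s)
E
```

```text
pics
top [ 0.34792286 -0.0317744   1.20097779] [ 0.052 -0.695  0.713 -0.071] 519.8401750383506 -0.010387623753022358
side [ 0.47182412 -0.73657733  0.57470584] [-0.448  0.893 -0.039  0.03 ] 397.7347378392391 -0.003278881962733355
{'clock': 0.1, 'joint_pos': array([1.16834796e+00, 3.13946903e-01, 4.51122654e-02, 1.30360579e+00,
       1.16901558e-05, 1.43113693e+00]), 'qvel': array([ 3.99754574e-05, -2.83255600e-04,  1.96925851e-03, -4.68099687e-04,
       -8.16594750e-04,  3.86770297e-04]), 'tau': array([ 2.94449666e-03, -4.81719196e+01,  2.99247015e+01,  1.26293715e-02,
       -1.05346355e-04, -5.95094853e-07]), 'tcp_pos': array([0.14923236, 0.55483357, 0.2304938 ]), 'orientation': array([-2.25733371e-04,  1.31016692e-01,  9.91379822e-01, -7.90472395e-04]), 'wrist_force': array([-0.01791746, -0.08098233,  0.90510597]), 'ft_torque': array([0.02954344, 0.06350457, 0.0606367 ]), 'grip_force': 0.0, 'finger_gap': 0.08561782236777596}
```

View pics/top0.png

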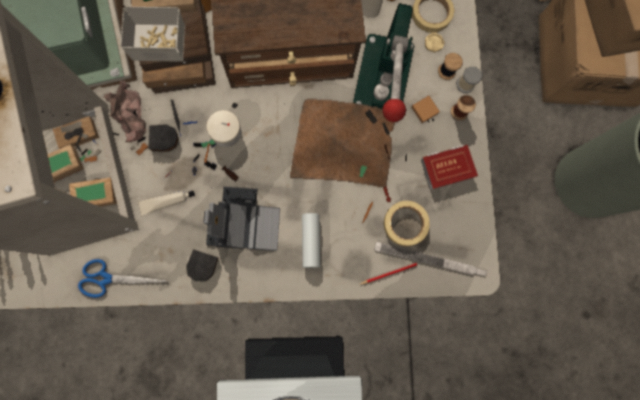

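View pics/side0.png

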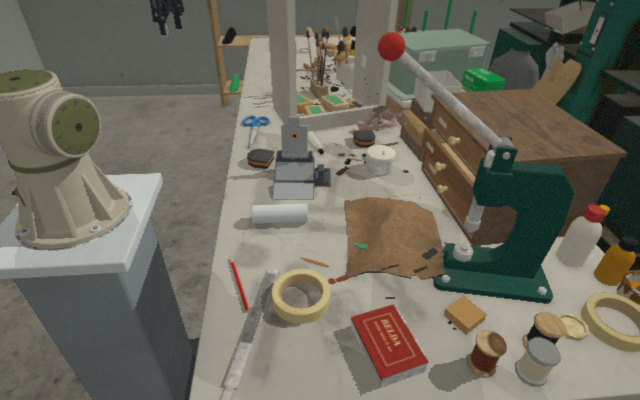

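The scene is clear in both views. In the top view the bar is at (311,240), the jig at (240,220) with its stop upward at (238,195), the tin at (223,127), the tape roll at (407,225), and dark blocks at (163,138) and (202,265). World +x is up in the top picture and +y is left.

```bash
sed -i 's/^from workcell/from scipy.spatial.transform import Rotation\nfrom workcell/; s/c=imaging.read_camera(n); return c/c=imaging.read_camera(n); q=c["rotation"]; c["rotation"]=Rotation.from_quat([q[1],q[2],q[3],q[0]]).as_matrix(); return c/' h.py
python3 - <<'E'
from h import *
c=snap('top'); C=cloud(c)
np.set_printoptions(precision=4,suppress=True)
im=cv2.resize(c['color'][175:285,185:335],None,fx=5,fy=5,interpolation=cv2.INTER_CUBIC); im=cv2.convertScaleAbs(im,alpha=1.7)
cv2.imwrite('pics/top1.png',im)
s=snap('side'); im=cv2.resize(s['color'][105:240,225:345],None,fx=4.4,fy=4.4,interpolation=cv2.INTER_CUBIC)
cv2.imwrite('pics/side1.png',cv2.convertScaleAbs(im,alpha=1.3))
for n,p in dict(bench=(290,200),bar=(311,240),ramp=(268,230),tin=(223,127),tape=(393,225),h1=(163,138),h2=(202,265)).items(): print(n,depth(c,[p]),plane(c,[p],0.0))
# depth cross-section of jig along row 228 
for u in range(205,330,3): print(u,C[228,u]*1000//1,end=' | ')
print()
for v in range(185,275,3): print(v,C[v,248]*1000//1,end=' | ')
E
```

```text
bench [[ 0.549  -0.0097 -0.0015]] [[ 0.5488 -0.0097  0.    ]]
bar [[ 0.4506 -0.0556  0.0379]] [[ 0.4539 -0.0563  0.    ]]
ramp [[0.4784 0.0419 0.011 ]] [[0.4796 0.0425 0.    ]]
tin [[0.7123 0.139  0.0544]] [[0.7296 0.1471 0.    ]]
tape [[ 0.4841 -0.2485 -0.0001]] [[ 0.4841 -0.2485  0.    ]]
h1 [[0.6986 0.2832 0.0224]] [[0.7053 0.2891 0.    ]]
h2 [[0.4019 0.1888 0.0266]] [[0.4032 0.1938 0.    ]]
205 [487. 187.   2.] | 208 [473. 158. 124.] | 211 [472. 151. 129.] | 214 [474. 148. 112.] | 217 [476. 145.  92.] | 220 [478. 142.  70.] | 223 [480. 137.  56.] | 226 [482. 133.  38.] | 229 [482. 128.  32.] | 232 [483. 121.  28.] | 235 [483. 115.  24.] | 238 [483. 109.  17.] | 241 [484. 103.  10.] | 244 [484.  96.   9.] | 247 [485.  90.   1.] | 250 [485.  83.   1.] | 253 [483.  76.  12.] | 256 [482.  68.  17.] | 259 [482.  62.  16.] | 262 [482.  55.  14.] | 265 [483.  48.   7.] | 268 [483.  41.   8.] | 271 [483.  35.   9.] | 274 [483.  28.   2.] | 277 [483.  21.   1.] | 280 [483.  14.  -1.] | 283 [483.   7.   2.] | 286 [483.   0.  -2.] | 289 [482.  -7.   1.] | 292 [482. -14.   1.] | 295 [482. -2
[... 254 characters left out ...]
.  -5.] | 
185 [587.  88.  -2.] | 188 [578.  87.   3.] | 191 [572.  87.   2.] | 194 [556.  83.  48.] | 197 [549.  83.  49.] | 200 [545.  84.  35.] | 203 [543.  87.   3.] | 206 [536.  88.   0.] | 209 [529.  87.   4.] | 212 [522.  88.   1.] | 215 [515.  88.   4.] | 218 [508.  88.  -2.] | 221 [501.  88.   4.] | 224 [494.  88.   1.] | 227 [486.  88.   6.] | 230 [480.  88.   4.] | 233 [473.  88.   1.] | 236 [466.  88.   0.] | 239 [459.  88.   6.] | 242 [452.  88.   1.] | 245 [445.  88.   8.] | 248 [438.  88.   7.] | 251 [432.  88.   4.] | 254 [425.  88.   2.] | 257 [418.  88.   3.] | 260 [411.  89.   0.] | 263 [404.  89.   0.] | 266 [398.  89.   0.] | 269 [391.  88.   4.] | 272 [384.  89.   0.] |
```

View pics/top1.png

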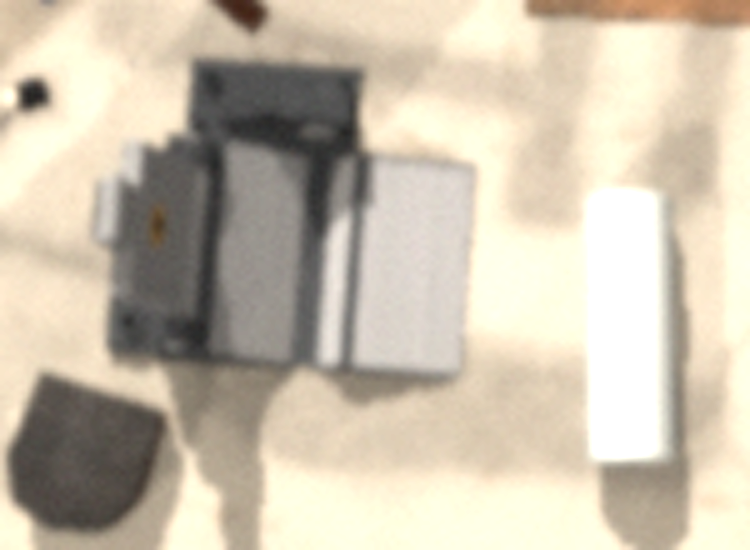

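View pics/side1.png

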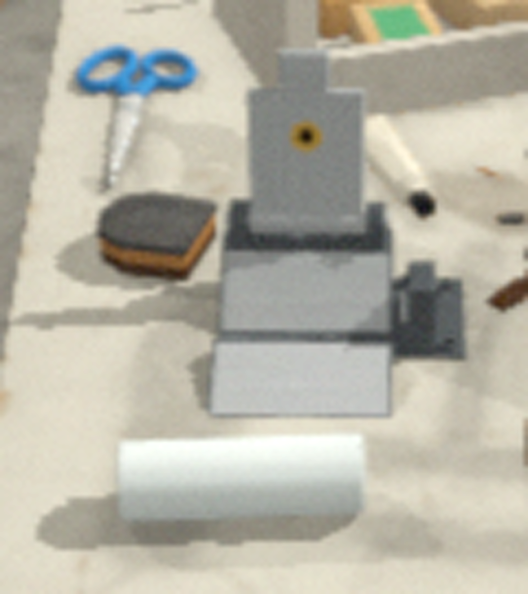

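The crops agree: the ramp foot edge runs from (475,163) to (462,378) in the top crop, and the bar's outline runs from (588,188) to (668,462). The heel is at crop (85,455), clear of the bar's free-end side, and the leaf is upright at crop x 100–200.

Run:
```python
from h import *
np.set_printoptions(precision=4,suppress=True)
c=snap('top'); s=snap('side')
t=lambda *p:np.array(p,float)/5+[185,175]-0.4
d=lambda *p:np.array(p,float)/4.4+[225,105]-0.4
print('foot',plane(c,np.array([t(475,163),t(462,378)]),0))
print('foot side',plane(s,np.array([d(391,415),d(210,413)]),0))
print('lip22',plane(c,np.array([t(357,160),t(346,370)]),.015))
print('lip22 side',plane(s,np.array([d(390,343),d(217,340)]),.015))
print('stop base far',plane(c,np.array([t(193,62),t(361,68)]),0.02))
# bar fit by depth
for n,cam in(('top',c),('side',s)):
    C=cloud(cam).reshape(-1,3); m=(C[:,2]>.012)&(C[:,2]<.06)&(C[:,1]<-.015)&(C[:,1]>-.11)&(C[:,0]>.35)&(C[:,0]<.56)
    g=C[m]; vt=np.linalg.svd(g[:,:2]-g[:,:2].mean(0),full_matrices=False)[2]
    a=vt[0]*np.sign(vt[0,0]);q=g[:,:2]@a; l=g[:,:2]@np.array([-a[1],a[0]])
    print(n,m.sum(),g.mean(0),'dir',np.degrees(np.arctan2(a[1],a[0])),'mid',(np.percentile(q,1)+np.percentile(q,99))/2*a+np.array([-a[1],a[0]])*(np.percentile(l,1)+np.percentile(l,99))/2,np.ptp(q),np.ptp(l))
print('bar ends',plane(c,np.array([t(588,188),t(665,190),t(590,460),t(668,462)]),.02))
print('bar side ends',plane(s,np.array([d(119,480),d(364,478)]),.02))
# leaf tab
print('tab top', plane(c,np.array([t(105,210)]),.15),'side',plane(s,np.array([d(305,52)]),.15))
```

```text
foot [[0.5323 0.0149 0.    ]
 [0.4325 0.0225 0.    ]]
foot side [[0.5353 0.0183 0.    ]
 [0.4375 0.0271 0.    ]]
lip22 [[0.5327 0.0685 0.015 ]
 [0.4364 0.0743 0.015 ]]
lip22 side [[0.5383 0.0651 0.015 ]
 [0.442  0.0747 0.015 ]]
stop base far [[0.5794 0.1431 0.02  ]
 [0.5748 0.0659 0.02  ]]
top 955 [ 0.4522 -0.0546  0.0366] dir -1.0179695222457135 mid [ 0.4521 -0.0548] 0.11991442415971154 0.039413127291759185
side 981 [ 0.4543 -0.0671  0.0318] dir -0.8465099389272409 mid [ 0.4551 -0.0612] 0.11999090841154259 0.03471715164498348
bar ends [[ 0.5164 -0.0374  0.02  ]
 [ 0.5147 -0.0727  0.02  ]
 [ 0.3927 -0.0354  0.02  ]
 [ 0.3909 -0.0706  0.02  ]]
bar side ends [[ 0.3939 -0.0517  0.02  ]
 [ 0.5155 -0.059   0.02  ]]
tab top [[0.4936 0.1593 0.15  ]] side [[0.4975 0.1555 0.15  ]]
```

Jig origin is about (0.4895, 0.0925), yaw −0.082. The bar is at about jig (−24, −150) mm, yawed about 3.5° to the jig, and the leaf is at about 1.70 rad. Next I move behind the bar with the tool turned so its x axis lies along jig y and its y axis along jig x.

```bash
cat > w.py <<'E'
from h import *
J=np.array([.4895,.0925,0]); Rj=Rotation.from_euler('z',-0.082).as_matrix()
def show():
    s=sensors.get_state(); q=s['orientation']; R=Rotation.from_quat([q[1],q[2],q[3],q[0]]).as_matrix()
    p=(s['tcp_pos']-J)@Rj*1000; e=np.arctan2(*(R.T@Rj)[0:2,0]) if 0 else np.arctan2((Rj.T@R)[1,1],(Rj.T@R)[0,1])
    print('t %.1f jig tcp'%s['clock'],p.round(1),'tool-y yaw from jig x %.3f'%e,'F',((s['wrist_force'])@Rj).round(1),'gap',s['finger_gap'].round(3),'tilt',R[2,:2].round(3),'q',s['joint_pos'].round(2))
def delta(jx,jy,jz,ang=0):
    s=sensors.get_state(); q=s['orientation']; R=Rotation.from_quat([q[1],q[2],q[3],q[0]]).as_matrix()
    t=J+Rj@np.array([jx,jy,jz])/1000; e=np.arctan2((Rj.T@R)[1,1],(Rj.T@R)[0,1])
    print('delta tool mm',((t-s['tcp_pos'])@R*1000).round(1),'turn',round(e-ang,3))
if __name__=='__main__': 
    show()
    import sys
    if len(sys.argv)>1: delta(*map(float,sys.argv[1:]))
E
python3 -m handwheel '[[-322,-229,0,1.1,1],[-322,-229,0,1.1,1],[-322,-229,0,1.1,1],[-322,-229,0,1.1,1],[-322,-229,0,1.1,1],[-322,-229,0,1.1,1],[-322,-229,0,1.1,1],[-322,-229,0,1.1,1]]'
python3 w.py -24 -203 130
```

```text
clock: 1.1
tcp_pos: [0.402, 0.2486, 0.2315]
orientation: [0.0, 0.632, 0.775, 0.0]
wrist_force: [0.0, 0.7, -0.4]
finger_gap: 0.0855
grip_force: 0.0Traceback (most recent call last):
  File "w.py", line 12, in <module>
    show()
    ~~~~^^
  File "w.py", line 6, in show
    print('t %.1f jig tcp'%s['clock'],p.round(1),'tool-y yaw from jig x %.3f'%e,'F',((s['wrist_force'])@Rj).round(1),'gap',s['finger_gap'].round(3),'tilt',R[2,:2].round(3),'q',s['joint_pos'].round(2))
                                                                                                                           ^^^^^^^^^^^^^^^^^^^^^
AttributeError: 'float' object has no attribute 'round'
```

```bash
sed -i "s/s\['finger_gap'\].round(3)/round(s['finger_gap'],3)/" w.py; python3 w.py -24 -203 130
```

```text
t 1.1 jig tcp [-100.   148.4  231.5] tool-y yaw from jig x 0.285 F [-0.1  0.7 -0.4] gap 0.086 tilt [0.    0.001] q [ 0.38  0.11 -0.21  1.25 -0.    1.75]
delta tool mm [-358.6  -26.   101.5] turn 0.285
```

```bash
python3 -m handwheel '[[-150,-10,0,0.285,1],[-359,-26,60,0.285,1],[-359,-26,101,0.285,1],[-359,-26,101,0.285,1],[-359,-26,101,0.285,1],[-359,-26,101,0.285,1],[-359,-26,101,0.285,1],[-359,-26,101,0.285,1]]' >/dev/null
python3 -m handwheel '[[0,0,0,0,1],[0,0,0,0,1]]' >/dev/null
python3 w.py -24 -203 3
python3 - <<'E'
from h import *
s=snap('side'); cv2.imwrite('pics/s2.png',s['color'][:,100:500])
E
```

```text
t 2.1 jig tcp [ -24.  -201.4  130.1] tool-y yaw from jig x 0.003 F [-0.7  0.4 -0.9] gap 0.086 tilt [ 0.001 -0.001] q [-0.41  0.16 -0.42  1.    0.    1.24]
delta tool mm [-1.700e+00  1.000e-01  1.271e+02] turn 0.003
```

View pics/s2.png

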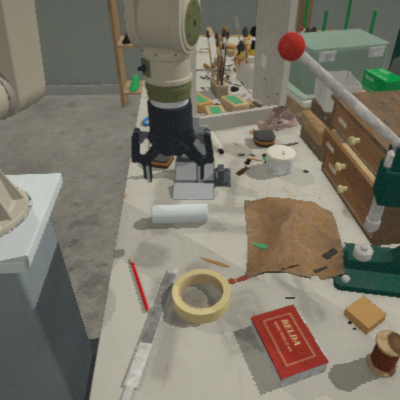

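The gripper is open above the bench with its tips around (175,170) in the crop; the bar, at (180,215), is untouched. I'll check that projection before descending.

Run:
```python
from h import *
s=snap('side'); st=sensors.get_state()
print(st['tcp_pos'],project(s,st['tcp_pos'])-[100,0],project(s,st['tcp_pos']+[.05,0,.013])-[100,0],project(s,[.453,-.055,.02])-[100,0])
cv2.imwrite('pics/s3.png',s['color'][:,100:500])
```

```text
[ 0.44944924 -0.10526907  0.13061674] [[174.56825683 185.49646702]] [[200.41819531 178.92098138]] [[178.79881368 213.40373842]]
```

View pics/s3.png

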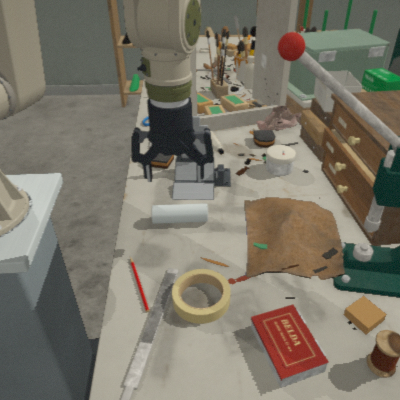

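Projection matches (tips near row 180). Descend and begin the push.

```bash
python3 -m handwheel '[[0,0,45,0,1],[0,0,90,0,1],[0,0,115,0,1],[0,0,125,0,1],[0,0,130,0,1],[0,0,130,0,1],[0,0,130,0,1]]' ; python3 w.py
python3 -m handwheel '[[6,0,0,0,1],[12,0,0,0,1],[18,0,0,0,1],[24,0,0,0,1],[30,0,0,0,1],[36,0,0,0,1],[42,0,0,0,1],[42,0,0,0,1]]'; python3 w.py
```

```text
clock: 2.9
tcp_pos: [0.4509, -0.1064, 0.0017]
orientation: [0.001, 0.734, 0.68, 0.001]
wrist_force: [0.7, -0.1, -0.0]
finger_gap: 0.0855
grip_force: 0.0
t 2.9 jig tcp [ -22.2 -201.3    1.7] tool-y yaw from jig x 0.006 F [ 0.7 -0.  -0. ] gap 0.085 tilt [-0.001  0.003] q [-0.41  0.31 -0.59  0.67  0.    1.24]
clock: 3.7
tcp_pos: [0.4526, -0.0634, 0.0002]
orientation: [-0.0, 0.733, 0.68, 0.0]
wrist_force: [0.9, -0.5, -1.1]
finger_gap: 0.0857
grip_force: 0.0
t 3.7 jig tcp [ -24.  -158.3    0.2] tool-y yaw from jig x 0.006 F [ 0.9 -0.4 -1.1] gap 0.086 tilt [ 0. -0.] q [-0.32  0.3  -0.6   0.67  0.    1.33]
```

```bash
cat > bar.py <<'E'
from w import *
def bar():
    for n in('top','side'):
        c=snap(n); C=cloud(c); hsv=cv2.cvtColor(c['color'],cv2.COLOR_BGR2HSV)
        P=(C-J)@Rj*1000
        m=(P[...,2]>14)&(P[...,2]<60)&(abs(P[...,0]+24)<100)&(P[...,1]>-190)&(P[...,1]<25)&(hsv[...,1]<60)&(hsv[...,2]>(140 if n=='top' else 125))
        k,l,st,_=cv2.connectedComponentsWithStats(m.astype(np.uint8))
        if k<2: print(n,'none'); continue
        i=1+st[1:,4].argmax(); g=P[l==i]
        r=cv2.fitLine(g[:,:2].astype(np.float32),cv2.DIST_HUBER,0,.01,.01).ravel()
        print(n,st[i],'x %.1f..%.1f y %.1f..%.1f ztop %.1f'%(*np.percentile(g[:,0],[1,99]),*np.percentile(g[:,1],[2,98]),np.percentile(g[:,2],90)),'yaw %.3f'%np.arctan(r[1]/r[0]))
if __name__=='__main__': bar()
E
python3 bar.py
```

```text
top none
side [259 197  39  16 458] x -66.3..15.1 y -139.6..-122.2 ztop 39.0 yaw 0.021
```

```bash
python3 -m handwheel '[[6,0,0,0,1],[12,0,0,0,1],[18,0,0,0,1],[24,0,0,0,1],[30,0,0,0,1],[36,0,0,0,1],[42,0,0,0,1],[48,0,-1,0,1]]'
python3 -m handwheel '[[5,0,-1,0,1],[10,0,-2,0,1],[15,0,-3,0,1],[20,0,-4,0,1],[24,0,-5,0,1],[28,0,-5,0,1],[32,0,-5,0,1],[32,0,-5,0,1]]'; python3 w.py; python3 bar.py
```

```text
clock: 4.6
tcp_pos: [0.4564, -0.0158, 0.0012]
orientation: [-0.0, 0.734, 0.679, -0.0]
wrist_force: [-0.6, -0.6, 0.3]
finger_gap: 0.0854
grip_force: 0.5
clock: 5.4
tcp_pos: [0.4597, 0.0155, 0.0067]
orientation: [0.001, 0.734, 0.679, 0.0]
wrist_force: [0.5, -1.9, 1.6]
finger_gap: 0.0852
grip_force: 1.3
t 5.4 jig tcp [-23.4 -79.2   6.7] tool-y yaw from jig x 0.005 F [ 0.7 -1.9  1.6] gap 0.085 tilt [-0.001  0.001] q [-0.14  0.29 -0.59  0.68 -0.    1.51]
top none
side [263 174  37  17 520] x -64.7..15.2 y -69.2..-41.3 ztop 49.3 yaw -0.013
```

```bash
python3 -m handwheel '[[5,0,-1,0,1],[10,0,-2,0,1],[14,0,-3,0,1],[18,0,-4,0,1],[21,0,-5,0,1],[24,0,-5,0,1],[26,0,-6,0,1],[28,0,-6,0,1]]'; python3 w.py; python3 bar.py
```

```text
clock: 6.3
tcp_pos: [0.4607, 0.0441, 0.0121]
orientation: [-0.001, 0.734, 0.68, 0.0]
wrist_force: [0.1, 0.0, 0.2]
finger_gap: 0.0854
grip_force: 0.0
t 6.3 jig tcp [-24.7 -50.6  12.1] tool-y yaw from jig x 0.005 F [0.1 0.1 0.2] gap 0.085 tilt [ 0.001 -0.001] q [-0.08  0.29 -0.58  0.7   0.    1.57]
top none
side [264 166  35  16 485] x -67.2..14.1 y -35.0..-11.0 ztop 54.1 yaw -0.015
```

```bash
python3 -m handwheel '[[2,0,-1,0,1],[4,0,-1,0,1],[6,0,-1,0,1],[8,0,-2,0,1],[10,0,-2,0,1],[10,0,-2,0,1]]'; python3 w.py; python3 bar.py
```

```text
clock: 7.0
tcp_pos: [0.4619, 0.0537, 0.0143]
orientation: [0.0, 0.734, 0.68, 0.0]
wrist_force: [0.3, 0.8, 0.3]
finger_gap: 0.0855
grip_force: 0.0
t 7.0 jig tcp [-24.3 -41.   14.3] tool-y yaw from jig x 0.005 F [0.2 0.8 0.3] gap 0.086 tilt [0. 0.] q [-0.06  0.29 -0.57  0.71  0.    1.59]
top none
side [264 166  36  15 507] x -68.8..15.9 y -23.2..4.1 ztop 45.7 yaw -0.033
```

The bar has dropped into the groove. Now back off, go round to its free end and shut the fingers.

```bash
python3 -m handwheel '[[-15,0,0,0,1],[-15,0,-45,0,0.5],[-15,0,-80,0,0],[10,-45,-80,0,0],[41,-90,-80,0,0],[41,-90,-80,0,0],[41,-90,-80,0,0],[41,-90,-80,0,0]]' >/dev/null; python3 w.py; python3 bar.py; python3 w.py -112 0 15
```

```text
t 7.9 jig tcp [-113.3   -0.7   94.7] tool-y yaw from jig x 0.005 F [ 0.1 -0.3 -0.9] gap -0.0 tilt [0.    0.002] q [ 0.06  0.05 -0.63  0.89 -0.    1.7 ]
top [237 210  15  53 556] x -79.6..29.3 y -14.1..14.8 ztop 47.5 yaw 0.098
side [258 166  55  15 749] x -83.8..45.0 y -23.4..19.9 ztop 45.8 yaw 0.020
t 8.0 jig tcp [-113.1   -1.    94.5] tool-y yaw from jig x 0.004 F [ 0.5  0.6 -0.1] gap -0.0 tilt [0.    0.001] q [ 0.05  0.06 -0.63  0.89 -0.    1.7 ]
delta tool mm [ 1.   1.  79.5] turn 0.004
```

```bash
python3 -m handwheel '[[1,0,40,0,0],[1,0,70,0,0],[1,0,79,0,0],[1,0,79,0,0]]' >/dev/null; python3 w.py
python3 -m handwheel '[[0,4,0,0,0],[0,8,0,0,0],[0,12,0,0,0],[0,15,0,0,0],[0,18,0,0,0],[0,20,0,0,0],[0,22,0,0,0]]'; python3 w.py;python3 bar.py
```

```text
t 8.4 jig tcp [-115.2   -0.3   14.2] tool-y yaw from jig x 0.004 F [-0.4 -0.4  0.2] gap -0.0 tilt [-0.    -0.003] q [ 0.06  0.17 -0.74  0.66  0.    1.71]
clock: 9.1
tcp_pos: [0.3964, 0.1006, 0.0151]
orientation: [-0.001, 0.734, 0.679, -0.001]
wrist_force: [-4.6, 0.1, 2.9]
finger_gap: 0.0001
grip_force: 2.3
t 9.1 jig tcp [-93.5   0.4  15.1] tool-y yaw from jig x 0.005 F [-4.6 -0.3  2.9] gap 0.0 tilt [-0.    -0.002] q [ 0.05  0.2  -0.7   0.67  0.    1.7 ]
top [238 208  15  32 314] x -28.5..34.3 y -14.6..13.6 ztop 47.6 yaw 0.206
side [260 166  53  15 729] x -76.7..45.0 y -23.5..14.4 ztop 45.9 yaw 0.012
```

```bash
python3 -m handwheel '[[0,2,0,0,0],[0,4,0,0,0],[0,6,0,0,0],[0,8,0,0,0],[0,9,0,0,0]]'|grep -E force; python3 w.py; python3 -m handwheel '[[0,1,0,0,0],[0,2,0,0,0]]' |grep wrist; python3 w.py;  python3 -m handwheel '[[0,1,0,0,0],[0,2,0,0,0]]' |grep wrist; python3 w.py
```

```text
wrist_force: [-1.5, -0.4, -0.2]
grip_force: 1.1
t 9.7 jig tcp [-82.9   0.5  15.3] tool-y yaw from jig x 0.005 F [-1.4 -0.5 -0.2] gap -0.0 tilt [0.    0.001] q [ 0.05  0.21 -0.68  0.68  0.    1.7 ]
wrist_force: [-2.7, -1.2, -0.6]
t 9.9 jig tcp [-81.6   0.5  15.2] tool-y yaw from jig x 0.005 F [-2.6 -1.4 -0.6] gap -0.0 tilt [ 0. -0.] q [ 0.05  0.22 -0.67  0.68  0.    1.7 ]
wrist_force: [-2.1, 0.1, -0.8]
t 10.1 jig tcp [-79.5   0.5  15.3] tool-y yaw from jig x 0.005 F [-2.1 -0.  -0.8] gap 0.0 tilt [0. 0.] q [ 0.05  0.22 -0.67  0.68  0.    1.7 ]
```

```bash
for i in 1 ; do python3 -m handwheel '[[0,1,0,0,0],[0,1,0,0,0]]' |grep wrist; python3 -m handwheel '[[0,1,0,0,0],[0,1,0,0,0]]' |grep wrist; python3 -m handwheel '[[0,1,0,0,0],[0,1,0,0,0]]' |grep wrist; done; python3 w.py; python3 bar.py
```

```text
wrist_force: [-3.2, 0.1, -0.6]
wrist_force: [-2.1, -0.3, 0.2]
wrist_force: [-3.2, 0.3, 1.0]
t 10.7 jig tcp [-76.7   0.5  15.3] tool-y yaw from jig x 0.005 F [-3.2  0.   1. ] gap 0.0 tilt [ 0. -0.] q [ 0.05  0.23 -0.66  0.68  0.    1.69]
top [240 201  13  29 274] x -8.3..52.0 y -14.4..12.8 ztop 47.4 yaw 0.224
side [267 166  50  15 719] x -61.9..55.0 y -23.2..4.8 ztop 45.7 yaw 0.001
```

```bash
python3 -m handwheel '[[0,1,0,0,0],[0,1,0,0,0]]' |grep wrist; python3 -m handwheel '[[0,1,0,0,0],[0,1,0,0,0]]' |grep wrist; python3 w.py
```

```text
wrist_force: [-5.7, -0.4, 3.3]
wrist_force: [-7.3, -0.2, 5.0]
t 11.2 jig tcp [-76.7   0.5  15. ] tool-y yaw from jig x 0.005 F [-7.2 -0.8  5. ] gap -0.0 tilt [ 0.    -0.004] q [ 0.05  0.23 -0.66  0.69  0.    1.69]
```

```bash
python3 -m handwheel '[[0,1,0,0,0],[0,1,0,0,0]]' |grep wrist; python3 -m handwheel '[[0,1,0,0,0],[0,1,0,0,0]]' |grep wrist; python3 w.py; python3 bar.py
```

```text
wrist_force: [-9.2, 0.9, 7.0]
wrist_force: [-10.8, 1.4, 6.8]
t 11.6 jig tcp [-76.8   0.5  14.6] tool-y yaw from jig x 0.006 F [-10.9   0.5   6.8] gap 0.0 tilt [ 0.    -0.007] q [ 0.05  0.23 -0.66  0.69  0.    1.69]
top [240 201  13  29 258] x -6.8..51.7 y -14.5..12.5 ztop 47.8 yaw 0.240
side [267 166  50  15 713] x -61.7..55.0 y -23.4..4.8 ztop 45.9 yaw 0.004
```

The bar is home: the tool stalled at −76.7 mm while the force rose to 11 N. Now retreat and go round, high, to behind the leaf.

```bash
python3 -m handwheel '[[0,-15,0,0,0],[0,-30,0,0,0],[0,-30,-50,0,0],[0,-30,-100,0,0],[0,-30,-150,0,0],[0,-30,-190,0,0],[0,-30,-190,0,0]]' >/dev/null; python3 w.py -105 115 205; python3 bar.py
```

```text
t 12.4 jig tcp [-97.5   1.  211.7] tool-y yaw from jig x 0.005 F [ 0.2  0.2 -0.4] gap -0.0 tilt [0.002 0.014] q [ 0.05 -0.02 -0.4   1.18 -0.    1.7 ]
delta tool mm [114.   -7.    6.8] turn 0.005
top [236 201  17  53 681] x -63.9..50.8 y -14.0..15.4 ztop 47.6 yaw -0.006
side [267 166  50  15 697] x -61.9..55.0 y -23.8..5.9 ztop 45.7 yaw -0.004
```

```bash
python3 -m handwheel '[[40,0,0,0,0],[80,0,0,0,0],[116,20,0,0,0],[116,60,0,0,0],[116,98,0,0,0],[116,98,20,0,0],[116,98,50,0,0],[116,98,70,0,0]]' >/dev/null; python3 -m handwheel '[[0,0,0,0,0],[0,0,0,0,0]]' >/dev/null; python3 w.py 0 110 135
python3 - <<'E'
from h import *
c=snap('side'); im=cv2.resize(c['color'][60:220,220:380],None,fx=3,fy=3); cv2.imwrite('pics/s4.png',im)
E
```

```text
t 13.5 jig tcp [ -5.8 116.6 134.2] tool-y yaw from jig x 0.005 F [-0.1  0.4  1.5] gap -0.0 tilt [-0.001 -0.002] q [ 0.25  0.29 -0.23  1.05  0.    1.9 ]
delta tool mm [-6.6  5.8 -0.8] turn 0.005
```

View pics/s4.png

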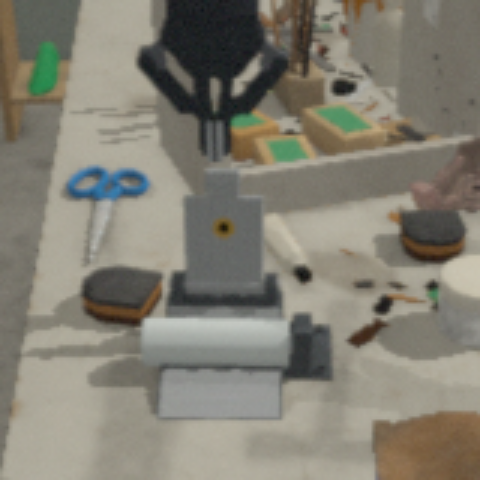

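The bar lies in the groove with its end at the stop (crop (215,340)). The shut fingers are behind the upright leaf, above its tab at (220,170). Start closing the leaf.

```bash
python3 -m handwheel '[[-17,6,0,0,0],[-32,6,0,0,0],[-41,6,0,0,0],[-49,6,0,0,0],[-56,6,0,0,0],[-63,6,0,0,0],[-72,6,1,0,0],[-80,6,3,0,0]]'|grep wrist; python3 w.py 0 20 126; python3 bar.py
```

```text
wrist_force: [-0.1, 1.6, 2.5]
t 14.3 jig tcp [  1.2  36.2 132.3] tool-y yaw from jig x 0.005 F [-0.2  1.6  2.5] gap 0.0 tilt [-0.  0.] q [ 0.1   0.24 -0.3   1.03 -0.    1.74]
delta tool mm [-16.2  -1.3   6.3] turn 0.005
top [237 201  15  53 562] x -61.8..50.7 y -13.6..14.0 ztop 47.8 yaw 0.077
side [267 166  50  15 708] x -61.6..55.0 y -23.6..5.7 ztop 45.7 yaw -0.006
```

```bash
python3 -m handwheel '[[-8,0,3,0,0],[-16,0,6,0,0],[-24,0,10,0,0],[-32,0,15,0,0],[-39,0,21,0,0],[-46,0,27,0,0],[-51,0,34,0,0],[-57,0,41,0,0]]'|grep wrist; python3 w.py 0 -32 55; python3 -m handwheel '[[-4,0,8,0,0],[-8,0,17,0,0],[-10,0,26,0,0],[-11,0,33,0,0],[-11,0,36,0,0],[-11,0,38,0,0]]'|grep wrist;python3 w.py
```

```text
wrist_force: [-0.4, 0.8, 0.2]
t 15.2 jig tcp [  1.5 -20.6  90.7] tool-y yaw from jig x 0.005 F [-0.5  0.8  0.2] gap -0.0 tilt [ 0. -0.] q [-0.02  0.25 -0.4   0.92  0.    1.63]
delta tool mm [-11.4  -1.6  35.7] turn 0.005
wrist_force: [-9.7, -0.9, 29.4]
t 15.8 jig tcp [  1.3 -31.4  54.5] tool-y yaw from jig x 0.005 F [-9.6 -1.7 29.4] gap -0.0 tilt [-0.001 -0.   ] q [-0.04  0.29 -0.46  0.83 -0.    1.61]
```

```bash
python3 -m handwheel '[[0,0,-5,0,0],[0,0,-30,0,0],[0,0,-70,0,0],[-40,0,-110,0,0],[-90,0,-130,0,0],[-130,0,-130,0,0],[-130,0,-130,0,0],[-130,0,-130,0,0]]'|grep wrist; python3 w.py; python3 bar.py
python3 - <<'E'
from w import *
c=snap('side'); im=cv2.resize(c['color'][100:240,220:380],None,fx=4,fy=4); cv2.imwrite('pics/s5.png',im)
for n in('top','side'):
    c=snap(n); P=(cloud(c)-J)@Rj*1000
    m=(abs(P[...,0])<30)&(P[...,1]>-24)&(P[...,1]<35)&(P[...,2]>40)&(P[...,2]<70)
    A=P[m]; print(n,m.sum(),np.median(A[:,2]),np.polyfit(A[:,1],A[:,2],1))
E
```

```text
wrist_force: [-0.0, 0.3, -0.6]
t 16.6 jig tcp [   2.2 -162.   183.2] tool-y yaw from jig x 0.002 F [-0.1  0.3 -0.6] gap -0.0 tilt [0.001 0.   ] q [-0.31  0.16 -0.27  1.14  0.    1.34]
top [236 244  13  10 114] x -64.9..-44.4 y -12.5..14.6 ztop 47.7 yaw -1.343
side [267 158  50  23 740] x -61.8..55.0 y -30.0..22.0 ztop 56.5 yaw -0.010
top 724 56.25731170147918 [-6.71350371e-03  5.64429384e+01]
side 312 56.403505679106516 [2.27646840e-03 5.65763284e+01]
```

View pics/s5.png

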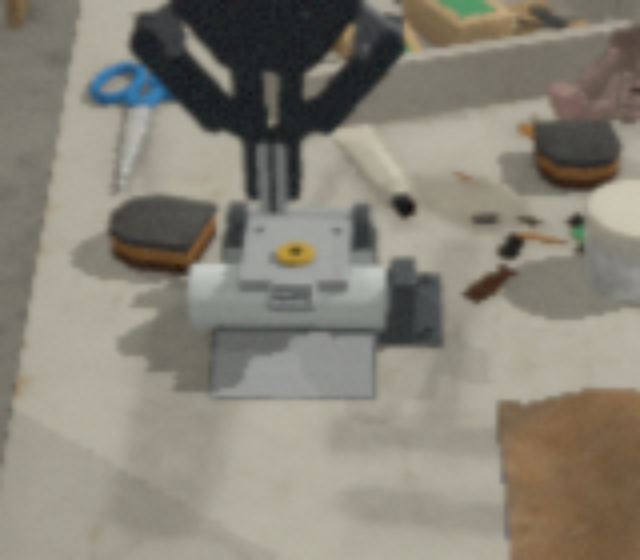

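The leaf is flat on the bar (measured slope about 0, top at 56 mm), the bar's end is against the stop at crop (388,300), and the arm is clear.

```bash
python3 -c "
from h import *
print(workorder.hand_in())"
```

```text
the job is handed in; nothing more can be done
None
```

I handed the job in at about 17 s on the robot's clock: the bar was rolled into the V-groove and pushed home against the stop, then the leaf was closed flat on it and the arm moved clear. The hand-in gave no verdict.

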